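# Funnel the lens blocks into the jar

## Robot

A 6-joint arm with a two-finger parallel gripper is mounted at the origin on the work surface. World frame = base frame: x ahead of the robot, y to its left, z up, the work surface at z = 0. Lengths are in m, angles in degrees, forces in N, time in s.
With the tool pointing down it reaches from about 0.25 to 0.725 m from the base axis. Payload 9.7 kg.
Tool frame: the origin (TCP) lies between the finger pads; the fingertips stand 19 mm ahead of it and the grasp point (between the pads) is the TCP; z points along the fingers, y is the line along which they close (so a half turn about z gives the same grasp; the last joint's range is limited). The gripper opens to 85 mm and grips with 20 to 120 N. Pads are 22 mm wide; open, the fingers measure 114 mm over their backs; the gripper's body (76 mm by 85 mm) begins 54 mm behind the grasp point. The pads swing forward as they close: fully open they stand 13 mm farther back than shut.
Start: joints at [-68.526, 4.979, 10.078, 95.1, 0, 90], TCP at [0.201, -0.512, 0.212] pointing down, gripper open.
Joint ranges: [-179.16, 179.16], [-48.56, 103.87], [-65.8, 70.77], [-126.05, 130.52], [-82.76, 87.17], [-180, 180]. Speed limits (degrees/s): [127.2, 127.2, 147.25, 180, 180, 180].

## Interface

Orientations are given as [roll, pitch, yaw] about the fixed x, y, z axes, in that order (R = Rz(yaw) Ry(pitch) Rx(roll)).
In Python, from workcell import bot gives the robot as it stands. The module is installed in compiled form; this text tells all that it offers.
- The arm moves only by the shell command python3 -m crank 'ROWS' [OPENING] [FORCE]. ROWS is JSON, a list that holds one entry, the list of rows, each a list of 6 numbers: the shift along the world's x, y, z as a fraction of full scale, then the turn, a rotation vector about the world's x, y, z as a fraction of full scale. In form: [[[x, y, z, wx, wy, wz], ...]]. A call has 1 to 20 rows; each row shifts and turns the commanded pose from where the row before left it; what a row does not reach is not made up. Full scale, the value 1, is 20 mm for a shift and 0.12 rad for a turn. A row lasts 1/12 s, in which the tool goes at most 41.7 mm and 7.16 degrees, less where a joint would pass 70% of its speed; a pose out of reach is approached as far as the arm can. A call with a number of a shift or a turn outside -1 to 1 is refused whole. A call with a gripper value outside its range is refused whole. OPENING is the opening, from 0 (shut) to 1 (fully open), set as the call begins (- or left out, the last holds). The fingers move at their own pace and stop on an object; FORCE is the grip in N (left out, the last holds). Time passes only in rows, so rows that do not move let the fingers close. It gives the time, the measured TCP pose, the force, the opening and the grip force at its end, in the units of the state.
- bot.get_obs(): the state, without advancing time (a new reading comes with each control period).
- bot.camera(name): name is "scene" or "top" or "wrist"; returns the picture (480x640x3 uint8, red, green, blue); there is no depth.
- bot.camera_model(name): a dict with "vertical_fov" (degrees; the focal length in pixels is half the picture's height over the tangent of half this angle, whatever the lens; pixels are square), "cx", "cy" (the principal point, pixels), "k1" (the pictures are not rectified: a ray, as slopes to the right and down, at radius r is drawn at 1 + k1 r^2 times it, then the intrinsics apply), "R" (3x3) and "t" (3): a world point X has camera coordinates R X + t. Camera axes: x right, y down, z forward; pixel columns grow to the right and rows downward; lengths in m; the calibration is good to about 2 mm. A picture is of the moment at which its call begins: read the wrist's pose just before it. camera_model takes no time and is no camera call; for the wrist camera it gives the pose at the moment of the call.
- bot.job_done(): hands the job in; it is judged then, once.
The state is a dict: "time": time; "q": joint angles; "qd": joint speeds; "joint_efforts": joint torques, N m; "ee_pos": TCP position; "tcp_rot": TCP orientation; "wrist_force": force on the tool from outside, world axes, zero at the start; "torque": the same for the moment, N m; "opening": finger opening in m; "grasp_force": force on a finger pad.
Only numpy, scipy, OpenCV 4.12 (cv2) and the standard library are available. Lean on these libraries where they do the work, as an engineer would, in place of code of your own. Each camera call takes 0.05 s, during which the arm holds its last target. There are 200 camera calls.

## Task

Put the orange funnel into the mouth of the clear jar, then tip the green scoop over the funnel so that all six brass lens blocks go down into the jar. Then set the empty scoop back flat on its black mat, and after that take the funnel out and stand it upright on its cork pad again. Leave the jar standing where it is and don't disturb the mug, the bottle or the screwdriver.

Things in the scene. Friction and masses are not known exactly. Their poses are not given: they have to be found in the camera images.
- jar: loose narrow clear jar with a blue bottom, open at the top: outer diameter 62, inner diameter 52, 100 high, floor 6 thick, about 400 g. Origin: centre of the underside; z up
- funnel: loose orange funnel, 70 high, 110 g, on the cork pad. Spout: outer diameter 44, inner 39, 22 long; cone from there to a rim of diameter 112. Upright finger tab outside the rim at its own +x: 54 to 94 out from the axis, 10 thick (y), 34 to 70 high. Origin: centre of the spout's lower end; z up. Seated, the cone rests on the jar's inner rim with the origin about 73 above the jar's
- funnel_tab (a point): grip point of the funnel's tab: 78 out along the funnel's +x, 55 above its origin
- scoop: loose green scoop, 130 g: tray 100 long (x), 84 wide, walls 26 high, floor 4 thick; at -x it tapers over 40 mm to an open mouth 42 wide between the walls. Behind it, at +x, a black upright grip plate: x from 60 to 100, 12 thick (y), 0 to 64 high. Origin: centre of the tray's underside; -x points to the mouth, z up
- scoop_grip (a point): grip point on the black plate: 80 along the scoop's +x, 44 above its underside
- scoop_mouth (a point): middle of the mouth's lip, on the upper face of the floor: 90 along the scoop's -x, 4 above its underside
- mat: fixed black rubber mat where the scoop belongs, 240 (x) by 130 (y), 3 thick. Origin: centre of the underside
- pad: fixed round cork pad where the funnel belongs, diameter 96, 4 thick. Origin: centre of the underside
- block0: one of six small brass lens blocks (round pucks, diameter 15, 10 high, 11 g), loose in the scoop. Origin: centre of its underside, turns with it
- block1: one of six small brass lens blocks (round pucks, diameter 15, 10 high, 11 g), loose in the scoop. Origin: centre of its underside, turns with it
- block2: one of six small brass lens blocks (round pucks, diameter 15, 10 high, 11 g), loose in the scoop. Origin: centre of its underside, turns with it
- block3: one of six small brass lens blocks (round pucks, diameter 15, 10 high, 11 g), loose in the scoop. Origin: centre of its underside, turns with it
- block4: one of six small brass lens blocks (round pucks, diameter 15, 10 high, 11 g), loose in the scoop. Origin: centre of its underside, turns with it
- block5: one of six small brass lens blocks (round pucks, diameter 15, 10 high, 11 g), loose in the scoop. Origin: centre of its underside, turns with it
- mug: black mug, diameter 76, 85 high, with a handle at its +y; to be left alone. Origin: centre of the underside
- spray: small white bottle with a blue cap, diameter 48, 110 high; to be left alone. Origin: centre of the underside
- driver: red-handled screwdriver lying flat along its own x, 150 long; to be left alone. Origin: middle of its underside
There are look-alikes about, which are no part of the job. There is more than one size of the funnel; the one meant has the size given above.

How it is judged (in metres and radians):
On the way, in this order (a step that is already met when the one before it is completed fails the run):
1. the funnel sits upright in the jar's mouth, let go (horizontal distance between funnel and jar below 0.008 m and z of funnel in the frame of jar between 0.06 and 0.079 m and angle between funnel's own z axis and vertical below 0.12 rad and contact force between the fingers and funnel below 0.1 N), for 0.2 s.
2. the scoop is tipped by more than 17 degrees with its mouth above the seated funnel (horizontal distance between funnel and jar below 0.008 m and z of funnel in the frame of jar between 0.06 and 0.079 m and angle between funnel's own z axis and vertical below 0.12 rad and angle between scoop's own z axis and vertical above 0.3 rad and horizontal distance between scoop_mouth and funnel below 0.07 m and z of scoop_mouth in the frame of funnel above 0.055 m), for 0.05 s.
3. all six blocks are in the jar while the funnel still sits in it (horizontal distance between funnel and jar below 0.008 m and z of funnel in the frame of jar between 0.06 and 0.079 m and angle between funnel's own z axis and vertical below 0.12 rad and horizontal distance between each of block0, block1, block2, block3, block4, block5 and jar below 0.028 m and z of block0 in the frame of jar between 0 and 0.06 m and z of block1 in the frame of jar between 0 and 0.06 m and z of block2 in the frame of jar between 0 and 0.06 m and z of block3 in the frame of jar between 0 and 0.06 m and z of block4 in the frame of jar between 0 and 0.06 m and z of block5 in the frame of jar between 0 and 0.06 m), for 0.2 s.
4. the scoop lies flat on its mat again, let go, with the funnel still in the jar (horizontal distance between scoop and mat below 0.05 m and angle between scoop's own z axis and vertical below 0.1 rad and z of scoop in the frame of mat below 0.008 m and contact force between the fingers and scoop below 0.1 N and horizontal distance between funnel and jar below 0.008 m and z of funnel in the frame of jar between 0.06 and 0.079 m and angle between funnel's own z axis and vertical below 0.12 rad), for 0.2 s.
At the end, for the whole second after the job is handed in: All six blocks lie at rest in the jar (below 60 mm height), the jar stands upright within 50 mm of where it began; the scoop lies flat on its mat, centres within 50 mm; the funnel stands upright on its spout on the cork pad, centres within 30 mm; all released and at rest (horizontal distance between each of block0, block1, block2, block3, block4, block5 and jar below 0.028 m and z of block0 in the frame of jar between 0 and 0.06 m and z of block1 in the frame of jar between 0 and 0.06 m and z of block2 in the frame of jar between 0 and 0.06 m and z of block3 in the frame of jar between 0 and 0.06 m and z of block4 in the frame of jar between 0 and 0.06 m and z of block5 in the frame of jar between 0 and 0.06 m and horizontal distance between scoop and mat below 0.05 m and angle between each of scoop, funnel, jar's own z axis and vertical below 0.1 rad and z of scoop in the frame of mat below 0.008 m and contact force between the fingers and scoop below 0.1 N and horizontal distance between funnel and pad below 0.03 m and z of funnel in the frame of pad below 0.009 m and linear speed of each of funnel, jar, scoop below 0.02 m/s and contact force between the fingers and funnel below 0.1 N and distance of jar from where it was at the start of the episode below 0.05 m and linear speed of each of block0, block1, block2, block3, block4, block5 below 0.03 m/s); the robot touches nothing.
It fails at once if the mug is moved by more than 30 mm (distance of mug from where it was at the start of the episode above 0.03 m).
It fails at once if the spray bottle is moved by more than 30 mm (distance of spray from where it was at the start of the episode above 0.03 m).
It fails at once if the screwdriver is moved by more than 30 mm (distance of driver from where it was at the start of the episode above 0.03 m).
It fails at once if the jar is tipped by more than 30 degrees (angle between jar's own z axis and vertical above 0.52 rad).
It also fails if it takes over 72 s, if anything falls off the work surface, if the arm or the gripper's body presses on something with over 40 N, if the wrist force passes 120 N, or if a joint passes its speed limit or range.

## Working session

There is one attempt and no reset: what is moved stays moved. The work goes in short steps, Python scripts to look and compute and a shell command to move; the robot and the scene stay as the last step left them, time stands still between calls to the robot, and variables do not carry over. Pictures are saved under pics/ and viewed, at most 11 in all, crops included, and the job is handed in when it is done.

```bash
mkdir -p pics
python3 - <<'E'
from workcell import bot
import cv2
for n in("scene","top"):
    cv2.imwrite(f"pics/{n}0.png",cv2.cvtColor(bot.camera(n),cv2.COLOR_RGB2BGR)); m=bot.camera_model(n)
    print(n,m)
print(bot.get_obs())
E
```

```text
scene {'vertical_fov': 56.279366125025625, 'cx': 326.13664830383016, 'cy': 245.24466277768775, 'k1': -0.030699351214698637, 'R': array([[ 0.70416531,  0.70992319,  0.0126603 ],
       [ 0.58389922, -0.56883414, -0.57921448],
       [-0.40399618,  0.41525509, -0.81507687]]), 't': array([-0.40931401, -0.2095637 ,  1.24928272])}
top {'vertical_fov': 43.61546366857521, 'cx': 320.96205150060996, 'cy': 229.9958331606721, 'k1': -0.11015815129440668, 'R': array([[ 0.01212277, -0.99991827,  0.00406195],
       [-0.9790303 , -0.01269547, -0.20331871],
       [ 0.20335366, -0.00151199, -0.97910418]]), 't': array([0.08395296, 0.5294964 , 1.33803381])}
{'time': 0.1, 'q': array([-6.85238873e+01,  5.00880174e+00,  1.00417291e+01,  9.51003042e+01,
        3.47642845e-03,  8.99972913e+01]), 'qd': array([ 0.03616281, -0.09093836,  0.11585233,  0.1229115 , -0.03900159,
       -0.03832718]), 'joint_efforts': array([-4.81982488e-05, -5.21565270e+01,  4.65652013e+01,  1.61244784e-02,
        1.11723587e-04,  2.73942891e-05]), 'ee_pos': array([ 0.20130028, -0.51160556,  0.2113703 ]), 'tcp_rot': array([-1.79932623e+02, -3.47961132e-03,  2.14788173e+01]), 'wrist_force': array([-0.14092983,  0.27722003,  0.07688685]), 'torque': array([ 0.01764114,  0.07314018, -0.03549535]), 'grasp_force': 0.0, 'opening': 0.08555858196343102}
```

View pics/top0.png

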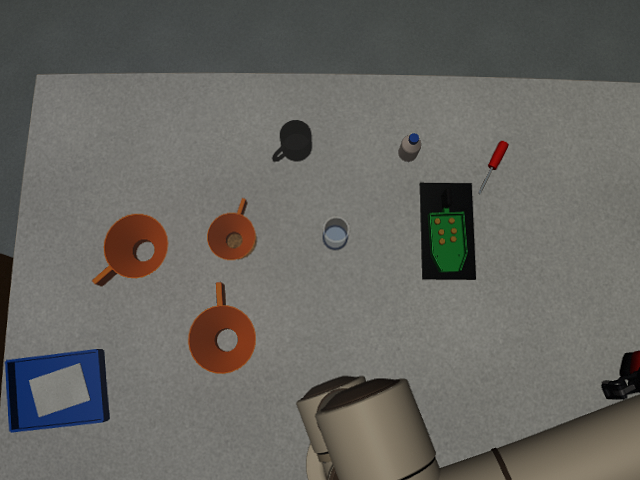

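View pics/scene0.png

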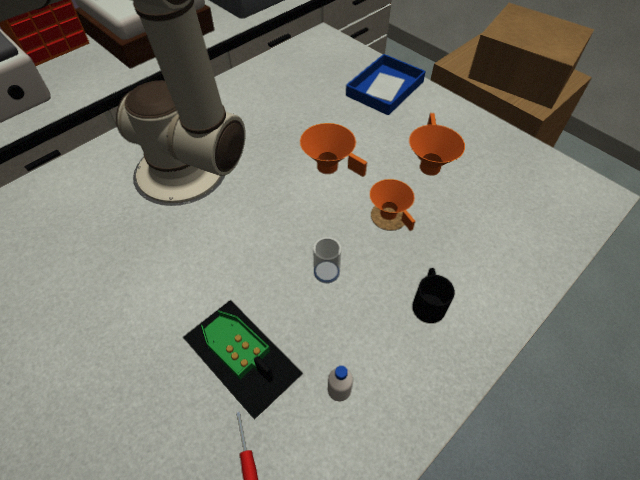

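The top view shows three orange funnels: (136,246), (232,237) and (222,340). The one at (232,237) is the smallest and has cork under it, so I'll check its size. The jar is at (335,233), the scoop at (448,240) with its plate pointing up the picture, and the mug, bottle and screwdriver are all further out.

```bash
cat > h.py <<'E'
import numpy as np
from workcell import bot
from scipy.optimize import fsolve
def ray(m,u,v):
    f=240/np.tan(np.radians(m["vertical_fov"])/2); d=np.array([(u-m["cx"])/f,(v-m["cy"])/f]); s=d.copy()
    for _ in range(20): s=d/(1+m["k1"]*(s@s))
    R=np.array(m["R"]); return -R.T@np.array(m["t"]), R.T@np.r_[s,1]
def at(m,u,v,z):
    c,d=ray(m,u,v); return c+d*(z-c[2])/d[2]
def proj(m,X):
    f=240/np.tan(np.radians(m["vertical_fov"])/2); c=np.array(m["R"])@X+m["t"]; s=c[:2]/c[2]
    return s*(1+m["k1"]*(s@s))*f+[m["cx"],m["cy"]]
E
python3 - <<'E'
import cv2,numpy as np
i=cv2.imread("pics/top0.png")
a=cv2.resize(i[190:270,200:360],(800,400),interpolation=cv2.INTER_CUBIC)
cv2.imwrite("pics/crop1.png",a)
b=cv2.resize(i[175:285,410:485],(409,600),interpolation=cv2.INTER_CUBIC)
cv2.imwrite("pics/crop2.png",b)
E
```

```text
(no output)
```

View pics/crop1.png

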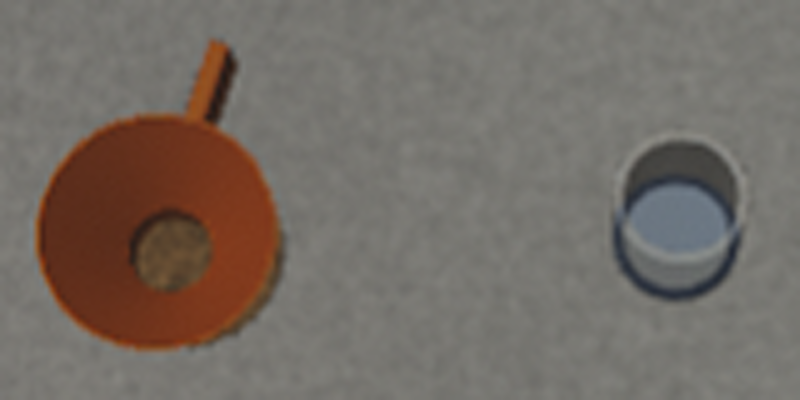

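View pics/crop2.png

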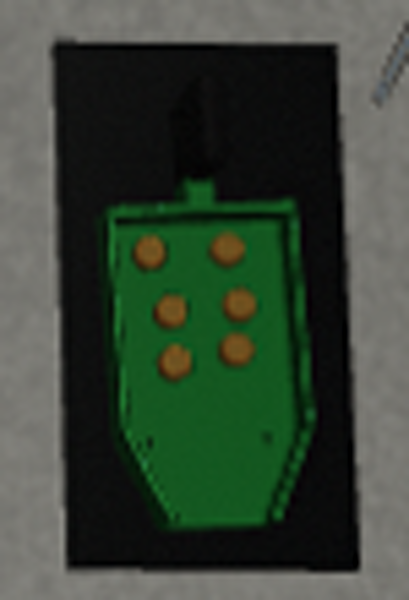

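The crop confirms it: the funnel at (231.5,236) stands on cork and is the smallest. Its rim diameter gets checked next.

Run:
```python
from h import *
np.set_printoptions(precision=4,suppress=True)
m=bot.camera_model("top")
c=lambda x,y:((x+.5)/5-.5+200,(y+.5)/5-.5+190)
s=lambda x,y:((x+.5)*75/409-.5+410,(y+.5)*110/600-.5+175)
P=lambda n,uv,z:print(n,at(m,*uv,z)[:2])
P("rimL",c(37,232),.074);P("rimR",c(281,232),.074);P("rimT",c(159,115),.074);P("rimB",c(159,350),.074);P("spout",c(172,251),.004)
P("tab in",c(199,118),.074);P("tab out",c(218,42),.074)
P("jar rim",c(679,200),.1);P("jar rimL",c(613,200),.1);P("jar rimR",c(746,200),.1);P("jar bot",c(678,238),0)
P("lip",s(222,525),.007);P("backL",s(105,208),.029);P("backR",s(298,203),.029);P("neck",s(199,185),.029)
P("cornerL",s(118,432),.029);P("cornerR",s(316,418),.029)
for q in((55,43),(336,45),(358,568),(68,568)):P("mat",s(*q),.003)
for n,u,z in(("mug",(296,133),.085),("spray",(414,138),.11),("drv tip",(480,192),.01),("drv",(504,142),.02),("fun2",(136,246),.1),("fun3",(222,340),.1)):P(n,u,z)
m=bot.camera_model("scene")
P("sc jar bot",(326,271),0);P("sc jar rim",(327,247),.1); P("sc funrim",(392,196),.074)
print(bot.camera_model("wrist"))
```

```text
rimL [0.5069 0.3514]
rimR [0.5084 0.2393]
rimT [0.5626 0.2976]
rimB [0.4531 0.293 ]
spout [0.5121 0.2991]
tab in [0.5614 0.279 ]
tab out [0.5977 0.2717]
jar rim [0.5202 0.0583]
jar rimL [0.5198 0.0879]
jar rimR [0.5206 0.0282]
jar bot [0.5224 0.056 ]
lip [ 0.4428 -0.219 ]
backL [ 0.5791 -0.1667]
backR [ 0.5826 -0.2523]
neck [ 0.5901 -0.2086]
cornerL [ 0.4798 -0.1699]
cornerR [ 0.4869 -0.2567]
mat [ 0.6616 -0.1508]
mat [ 0.6628 -0.2792]
mat [ 0.4249 -0.2796]
mat [ 0.4238 -0.1514]
mug [0.7545 0.1522]
spray [ 0.737  -0.1219]
drv tip [ 0.6378 -0.2982]
drv [ 0.7653 -0.3626]
fun2 [0.4767 0.5067]
fun3 [0.2719 0.3028]
sc jar bot [0.5211 0.0592]
sc jar rim [0.5224 0.0593]
sc funrim [0.5124 0.2956]
{'vertical_fov': 70.44381326253863, 'cx': 313.8462123453476, 'cy': 246.73004119229003, 'k1': 0.02273867991754435, 'R': array([[ 0.3656, -0.9308, -0.0016],
       [-0.8956, -0.3523,  0.2718],
       [-0.2536, -0.0979, -0.9624]]), 't': array([-0.5502, -0.0357,  0.3793])}
```

The 112 mm rim diameter matches, so the funnel is at about (0.509, 0.297) with yaw about -15.5°. The jar is at (0.521, 0.058). The scoop's origin is at about (0.532, -0.213) with yaw about 3°. Next I move above the funnel tab at (0.584, 0.276).

```bash
python3 -m crank '[[[0.48,0.985,0,0,0,-0.135],[0.48,0.985,0,0,0,-0.135],[0.48,0.985,0,0,0,-0.135],[0.48,0.985,0,0,0,-0.135],[0.48,0.985,0,0,0,-0.135],[0.48,0.985,0,0,0,-0.135],[0.48,0.985,0,0,0,-0.135],[0.48,0.985,0,0,0,-0.135],[0.48,0.985,0,0,0,-0.135],[0.48,0.985,0,0,0,-0.135],[0.48,0.985,0,0,0,-0.135],[0.48,0.985,0,0,0,-0.135],[0.48,0.985,0,0,0,-0.135],[0.48,0.985,0,0,0,-0.135],[0.48,0.985,0,0,0,-0.135],[0.48,0.985,0,0,0,-0.135],[0.48,0.985,0,0,0,-0.135],[0.48,0.985,0,0,0,-0.135],[0.48,0.985,0,0,0,-0.135],[0.48,0.985,0,0,0,-0.135]]]' 1
python3 -m crank '[[[0.48,0.985,0,0,0,-0.135],[0.48,0.985,0,0,0,-0.135],[0.48,0.985,0,0,0,-0.135],[0.48,0.985,0,0,0,-0.135],[0.48,0.985,0,0,0,-0.135],[0.48,0.985,0,0,0,-0.135],[0.48,0.985,0,0,0,-0.135],[0.48,0.985,0,0,0,-0.135],[0.48,0.985,0,0,0,-0.135],[0.48,0.985,0,0,0,-0.135],[0.48,0.985,0,0,0,-0.135],[0.48,0.985,0,0,0,-0.135],[0.48,0.985,0,0,0,-0.135],[0.48,0.985,0,0,0,-0.135],[0.48,0.985,0,0,0,-0.135],[0.48,0.985,0,0,0,-0.135],[0.48,0.985,0,0,0,-0.135],[0.48,0.985,0,0,0,-0.135],[0,0,0,0,0,0],[0,0,0,0,0,0]]]'
python3 - <<'E'
from h import *; import cv2
print(bot.get_obs()); m=bot.camera_model("wrist")
i=cv2.cvtColor(bot.camera("wrist"),cv2.COLOR_RGB2BGR)
for p in((.5842,.2757,.074),(.509,.2965,.074),(.5977,.2717,.074),(.521,.058,.1)): 
    u=proj(m,np.array(p)); print(p,u); cv2.drawMarker(i,tuple(int(a) for a in u),(255,0,0),0,10)
cv2.imwrite("pics/w1.png",i)
E
```

```text
time: 1.77
ee_pos: [0.3935, -0.1167, 0.2118]
tcp_rot: [-180.0, 0.0, 2.9]
wrist_force: [-0.5, 0.1, -0.4]
opening: 0.0853
grasp_force: 0.0
time: 3.43
ee_pos: [0.5644, 0.0547, 0.2119]
tcp_rot: [-172.1, 0.1, 1.4]
wrist_force: [-0.5, -0.2, 0.4]
opening: 0.0851
grasp_force: 0.0
{'time': 3.4333, 'q': array([  1.29378053,   7.21784019,  12.17781051,  95.0929907 ,
         7.92791171, 179.9415104 ]), 'qd': array([-0.32852631, -1.3738419 , -0.94594772,  0.23190132, -0.28249156,
        0.0100508 ]), 'joint_efforts': array([ 2.78388904e-01, -5.34596765e+01,  4.69210660e+01, -1.93082881e-01,
        5.39827589e-01, -3.41282230e-04]), 'ee_pos': array([0.56439178, 0.05472845, 0.21190068]), 'tcp_rot': array([-1.72071958e+02,  1.24953013e-01,  1.35171124e+00]), 'wrist_force': array([-0.45999305, -0.20863952,  0.37750825]), 'torque': array([-0.15628811, -0.01859275,  0.03161767]), 'grasp_force': 0.0, 'opening': 0.08514035548799266}
(0.5842, 0.2757, 0.074) [105.36691437 197.09847516]
(0.509, 0.2965, 0.074) [ 97.50467294 269.4906427 ]
(0.5977, 0.2717, 0.074) [107.11017645 182.99597043]
(0.521, 0.058, 0.1) [326.04682504 285.03667024]
```

View pics/w1.png

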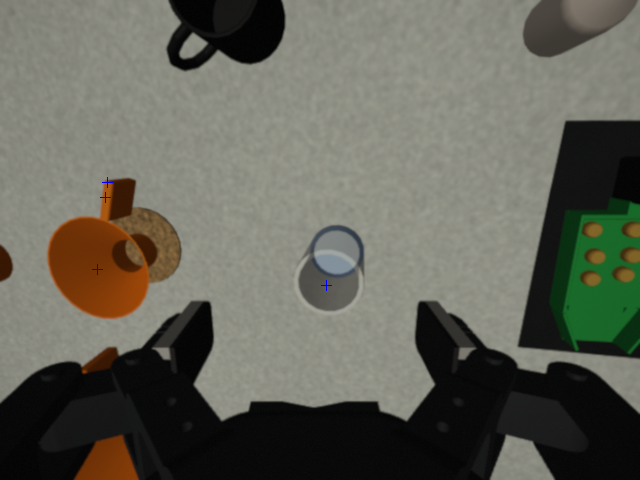

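The wrist view confirms the funnel tab at (105,197) and the jar rim centred at about (330,281), roughly 3 mm off my estimate. q6 reached its limit, so I'll use the half-turn grasp at yaw 164.5°.

```bash
python3 -m crank '[[[0,0,0,-0.57,0,0],[0,0,0,-0.57,0,0],[0.04,0.46,0,0,0,0.99],[0.04,0.46,0,0,0,0.99],[0.04,0.46,0,0,0,0.99],[0.04,0.46,0,0,0,0.99],[0.04,0.46,0,0,0,0.99],[0.04,0.46,0,0,0,0.99],[0.04,0.46,0,0,0,0.99],[0.04,0.46,0,0,0,0.99],[0.04,0.46,0,0,0,0.99],[0.04,0.46,0,0,0,0.99],[0.04,0.46,0,0,0,0.99],[0.04,0.46,0,0,0,0.99]]]'
python3 -m crank '[[[0.04,0.46,0,0,0,0.99],[0.04,0.46,0,0,0,0.99],[0.04,0.46,0,0,0,0.99],[0.04,0.46,0,0,0,0.99],[0.04,0.46,0,0,0,0.99],[0.04,0.46,0,0,0,0.99],[0.04,0.46,0,0,0,0.99],[0.04,0.46,0,0,0,0.99],[0.04,0.46,0,0,0,0.99],[0.04,0.46,0,0,0,0.99],[0.04,0.46,0,0,0,0.99],[0.04,0.46,0,0,0,0.99],[0,0,0,0,0,0]]]'
python3 - <<'E'
from h import *
m=bot.camera_model("top"); mw=bot.camera_model("wrist")
print(bot.get_obs()["q"])
# triangulate jar rim by averaging z=.1 fits is done by hand: top (335.3,229.6)
E
```

```text
time: 4.65
ee_pos: [0.5742, 0.1456, 0.2128]
tcp_rot: [-179.1, 0.3, 85.1]
wrist_force: [0.1, -0.3, -0.7]
opening: 0.085
grasp_force: 0.0
time: 5.73
ee_pos: [0.5838, 0.2569, 0.2125]
tcp_rot: [-179.1, 0.3, 166.8]
wrist_force: [0.3, -0.3, -0.5]
opening: 0.0855
grasp_force: 0.0
[24.19714495 18.05497046 25.34539264 97.60103746 -0.93978353 37.37908753]
```

```bash
python3 -m crank '[[[0,0.95,-0.5,0.14,0,-0.335],[0,0,-1,0,0,0],[0,0,-1,0,0,0],[0,0,-1,0,0,0],[0,0,-1,0,0,0],[0,0,-1,0,0,0],[0,0,-1,0,0,0],[0,0,-0.7,0,0,0],[0,0,-0.4,0,0,0],[0,0,0,0,0,0],[0,0,0,0,0,0]]]'
python3 - <<'E'
from h import *; import cv2
o=bot.get_obs(); print(o["ee_pos"],o["tcp_rot"])
cv2.imwrite("pics/w2.png",cv2.cvtColor(bot.camera("wrist"),cv2.COLOR_RGB2BGR))
E
```

```text
time: 6.65
ee_pos: [0.5841, 0.2745, 0.061]
tcp_rot: [-180.0, 0.1, 164.0]
wrist_force: [-0.2, -0.3, 1.0]
opening: 0.0856
grasp_force: 0.0
[0.58414621 0.27454635 0.06095265] [-1.79982550e+02  8.47934264e-02  1.64043406e+02]
```

View pics/w2.png

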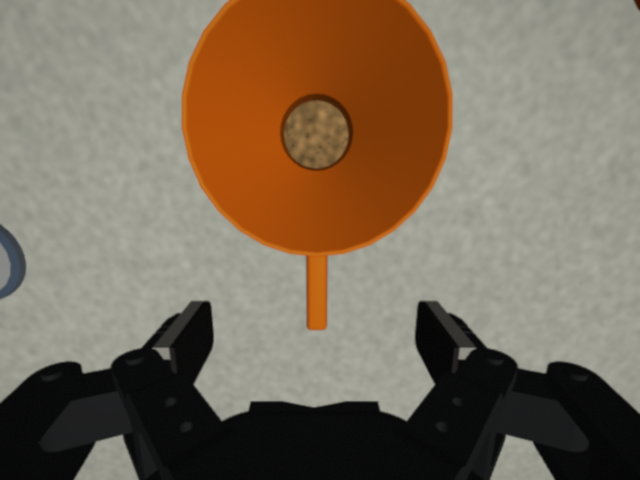

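The wrist view shows the tab centred at u=316 between the fingers and aligned with them, with the spout hole at (316,132). I'll close and lift.

```bash
python3 -m crank '[[[0,0,0,0,0,0],[0,0,0,0,0,0],[0,0,0,0,0,0],[0,0,0,0,0,0],[0,0,0,0,0,0],[0,0,0,0,0,0],[0,0,0,0,0,0],[0,0,0,0,0,0],[0,0,0,0,0,0],[0,0,0,0,0,0]]]' 0 60
python3 - <<'E'
from h import *; import cv2
m=bot.camera_model("wrist"); i=bot.camera("wrist")
h=cv2.cvtColor(i,cv2.COLOR_RGB2HSV); o=cv2.inRange(h,(3,150,60),(20,255,255))
print("spout",at(m,316,132,.004+.003),"tab end",at(m,316,329,.074))
cs,_=cv2.findContours(o,cv2.RETR_EXTERNAL,cv2.CHAIN_APPROX_NONE); c=max(cs,key=cv2.contourArea)[:,0]
w=[at(m,*p,.074)[:2] for p in c if p[1]>2 and p[1]<245]; w=np.array(w)
A=np.c_[2*w,np.ones(len(w))]; s=np.linalg.lstsq(A,(w**2).sum(1),rcond=None)[0]; print("rim",s[:2],np.sqrt(s[2]+s[:2]@s[:2]))
o=bot.get_obs();print(o["ee_pos"],o["tcp_rot"])
E
```

```text
time: 7.53
ee_pos: [0.5842, 0.2749, 0.0603]
tcp_rot: [-180.0, 0.1, 164.2]
wrist_force: [0.6, -0.9, 0.2]
opening: 0.0001
grasp_force: 0.0
spout [0.50802962 0.29702886 0.007     ] tab end [0.59873607 0.27102443 0.074     ]
rim [0.50934557 0.29623009] 0.05522268696391436
[0.5841451  0.27491359 0.06035471] [-1.79979830e+02  7.32862696e-02  1.64157563e+02]
```

The fingers shut on nothing, so I'll look.

Run:
```python
from h import *; import cv2
i=cv2.cvtColor(bot.camera("wrist"),cv2.COLOR_RGB2BGR)
j=cv2.cvtColor(bot.camera("scene"),cv2.COLOR_RGB2BGR)
cv2.imwrite("pics/w3.png",np.hstack([cv2.resize(i,(400,300)),cv2.resize(j[100:280,320:560],(400,300))]))
```

```text
(no output)
```

View pics/w3.png

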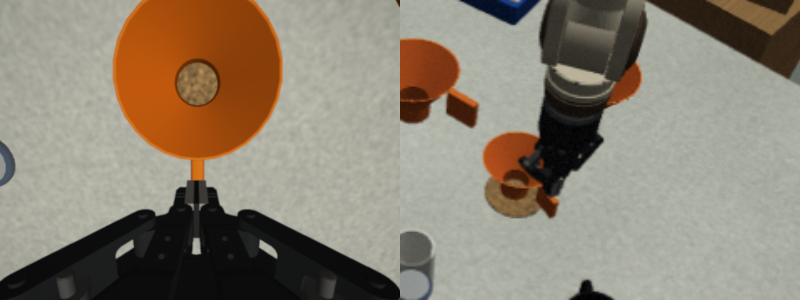

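Run:
```python
from h import *; import cv2
m=bot.camera_model("wrist"); i=bot.camera("wrist"); o=bot.get_obs(); p=o["ee_pos"]
for dz in(-.019,0,.014,.03): print(dz,proj(m,p+[0,0,dz]))
print("cam",-np.array(m["R"]).T@m["t"], o["opening"],o["grasp_force"],o["wrist_force"])
for v in range(250,340,8): print(v,' '.join('%d,%d,%d'%tuple(i[v,u]) for u in range(290,344,6)))
j=cv2.cvtColor(i[230:350,236:396],cv2.COLOR_RGB2BGR); s=cv2.cvtColor(bot.camera("scene"),cv2.COLOR_RGB2BGR)[170:240,360:430]
cv2.imwrite("pics/w4.png",np.hstack([cv2.resize(j,(400,300),interpolation=2),cv2.resize(s,(300,300),interpolation=2)]))
```

```text
-0.019 [315.2754152  276.07153364]
0 [315.40795214 289.17536699]
0.014 [315.52495618 300.73721401]
0.03 [315.68534825 316.57699505]
cam [0.51803562 0.29294711 0.22277019] 0.00020291127804225785 0.0 [ 0.15989333 -0.24219039  0.06536133]
250 201,105,25 188,94,19 178,85,15 172,80,12 169,78,13 168,77,13 169,79,12 178,86,16 188,94,19
258 177,177,164 176,177,164 172,172,160 193,96,18 209,111,23 209,117,28 171,116,86 166,167,154 179,180,166
266 179,180,166 184,185,172 182,183,169 193,96,17 210,112,24 210,118,29 174,129,104 174,175,162 174,175,162
274 172,173,160 176,176,164 182,183,170 192,96,18 210,112,23 210,118,28 168,128,105 179,180,167 182,182,169
282 171,172,159 182,182,169 183,184,171 193,96,18 210,112,23 210,116,25 166,128,106 177,177,165 171,172,159
290 173,173,161 171,171,158 60,59,55 60,58,54 14,11,9 60,58,55 59,57,54 175,176,163 175,176,163
298 146,147,136 146,147,136 59,58,55 59,58,54 11,12,11 58,57,54 59,57,54 145,145,135 144,144,134
306 13,13,14 26,26,25 59,58,55 58,57,53 9,10,10 58,57,54 59,58,54 21,22,21 14,15,15
314 31,32,33 48,48,45 59,57,54 57,56,53 12,12,11 58,57,53 60,58,55 47,47,45 34,35,35
322 12,12,13 54,53,50 58,58,54 56,55,52 13,12,12 57,56,53 59,57,54 51,50,47 11,13,12
330 14,14,14 13,14,14 12,13,13 143,141,131 42,40,39 145,143,134 14,15,14 11,12,12 13,13,13
338 26,26,26 11,13,12 12,13,13 20,19,19 42,40,39 14,15,14 12,13,13 14,14,16 24,24,25
```

View pics/w4.png

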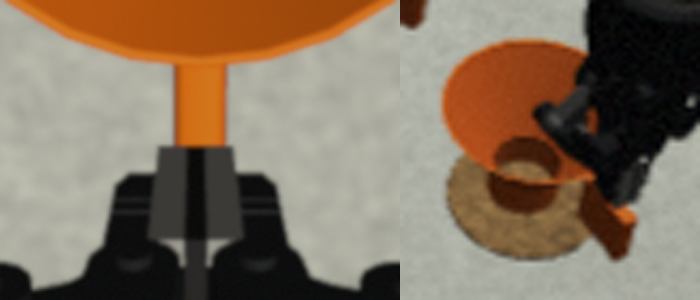

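The closed fingertips hide the tab and the gap between them is empty. Both crops show the fingertips hovering above the tab, so the real fingertip height doesn't match the reading. I'll measure it from the scene and wrist cameras.

Run:
```python
from h import *
m=bot.camera_model("scene"); w=bot.camera_model("wrist"); o=bot.get_obs(); p=o["ee_pos"]
out=np.array([np.cos(np.radians(-15.8)),np.sin(np.radians(-15.8)),0])
for z in(.04,.05,.06,.07,.08,.09,.1): print(z,"scene c",proj(m,np.r_[p[:2],z]),"outer",proj(m,np.r_[p[:2],z]+.011*out),"wrist inner",proj(w,np.r_[p[:2],z]-.011*out))
print(proj(m,np.r_[.5977,.2717,.074]),proj(m,np.r_[.5977,.2717,.038]))
print(o["q"])
```

```text
0.04 scene c [407.08188149 225.57283729] outer [409.68000247 228.71813703] wrist inner [315.30503619 256.86277344]
0.05 scene c [407.73856345 223.03681513] outer [410.35966557 226.19286156] wrist inner [315.373763   262.47470673]
0.06 scene c [408.40494977 220.46268566] outer [411.04942855 223.62943005] wrist inner [315.45019654 268.71435312]
0.07 scene c [409.08125262 217.84960061] outer [411.74951349 221.02698815] wrist inner [315.53571427 275.69361062]
0.08 scene c [409.76769022 215.19668688] outer [412.46014891 218.38465637] wrist inner [315.63204388 283.55275041]
0.09 scene c [410.46448709 212.50304566] outer [413.18156995 215.70152913] wrist inner [315.74138259 292.47005475]
0.1 scene c [411.17187428 209.76775152] outer [413.91401863 212.97667388] wrist inner [315.86656904 302.67568774]
[412.94956588 220.73735722] [410.43470443 229.97162586]
[ 2.52354757e+01  1.77011147e+01  8.06578868e+00  8.03197387e+01
 -6.45130510e-02  4.10744947e+01]
```

Both cameras put the fingertips at about z=0.083, against 0.041 nominal. The real grasp point is therefore about 42 mm behind the reported TCP along the tool. I'll open, go 40 mm lower and close again.

```bash
python3 -m crank '[[[0,0,0,0,0,0],[0,0,0,0,0,0],[0,0,0,0,0,0],[0,0,0,0,0,0],[0,0,0,0,0,0],[0,0,0,0,0,0],[0,0,-0.5,0,0,0],[0,0,-0.5,0,0,0],[0,0,-0.5,0,0,0],[0,0,-0.5,0,0,0],[0,0,0,0,0,0]]]' 1
python3 -m crank '[[[0,0,0,0,0,0],[0,0,0,0,0,0],[0,0,0,0,0,0],[0,0,0,0,0,0],[0,0,0,0,0,0],[0,0,0,0,0,0],[0,0,0,0,0,0],[0,0,0,0,0,0],[0,0,0,0,0,0]]]' 0 60
```

```text
time: 8.7
ee_pos: [0.5827, 0.2742, 0.0169]
tcp_rot: [-179.8, -0.1, 164.2]
wrist_force: [-0.3, 0.7, -0.6]
opening: 0.0852
grasp_force: 0.0
time: 9.45
ee_pos: [0.5843, 0.275, 0.0207]
tcp_rot: [-180.0, 0.1, 164.2]
wrist_force: [-0.1, 0.2, 2.5]
opening: 0.0092
grasp_force: 60.5
```

Gripped: opening 9.2 mm, 60 N. I'll lift 125 mm and carry it over the jar, then measure.

```bash
python3 -m crank '[[[0,0,0.5,0,0,0],[0,0,1,0,0,0],[0,0,1,0,0,0],[0,0,1,0,0,0],[0,0,1,0,0,0],[0,0,1,0,0,0],[0,0,1,0,0,0],[0,0,0,0,0,0]]]'
python3 -m crank '[[[0.05,-0.9,0,0,0,0],[0.05,-1,0,0,0,0],[0.05,-1,0,0,0,0],[0.05,-1,0,0,0,0],[0.05,-1,0,0,0,0],[0.05,-1,0,0,0,0],[0.05,-1,0,0,0,0],[0.05,-1,0,0,0,0],[0.05,-1,0,0,0,0],[0.05,-1,0,0,0,0],[0.05,-1,0,0,0,0],[0.05,-1,0,0,0,0],[0,0,0,0,0,0],[0,0,0,0,0,0],[0,0,0,0,0,0]]]'
cat > fit.py <<'E'
from h import *; import cv2
m=bot.camera_model("wrist"); o=bot.get_obs(); i=bot.camera("wrist"); zf=o["ee_pos"][2]-.0207+.004; print("funnel z",zf)
h=cv2.cvtColor(i,cv2.COLOR_RGB2HSV); q=cv2.inRange(h,(3,150,60),(20,255,255))
cs,_=cv2.findContours(q,cv2.RETR_EXTERNAL,cv2.CHAIN_APPROX_NONE); c=max(cs,key=cv2.contourArea)[:,0]
w=np.array([at(m,*p,zf+.07)[:2] for p in c if 2<p[1]<240])
s=np.linalg.lstsq(np.c_[2*w,np.ones(len(w))],(w**2).sum(1),rcond=None)[0]; print("rim",s[:2],np.sqrt(s[2]+s[:2]@s[:2]))
cv2.imwrite("pics/w5.png",cv2.cvtColor(i,cv2.COLOR_RGB2BGR)); t=cv2.cvtColor(bot.camera("top"),cv2.COLOR_RGB2BGR); cv2.imwrite("pics/t5.png",t)
s2=cv2.cvtColor(bot.camera("scene"),cv2.COLOR_RGB2BGR); cv2.imwrite("pics/s5.png",s2)
E
python3 fit.py
python3 - <<'E'
import cv2,numpy as np
a=cv2.imread("pics/w5.png");b=cv2.imread("pics/s5.png")
cv2.imwrite("pics/c5.png",np.hstack([cv2.resize(a,(400,300)),cv2.resize(b[170:290,260:420],(400,300),interpolation=2)]))
E
```

```text
time: 10.12
ee_pos: [0.5854, 0.2755, 0.1555]
tcp_rot: [179.8, 0.3, 164.2]
wrist_force: [0.1, 1.1, 0.6]
opening: 0.0094
grasp_force: 60.1
time: 11.37
ee_pos: [0.596, 0.0372, 0.1501]
tcp_rot: [-180.0, 0.0, 164.1]
wrist_force: [-0.1, 0.4, -0.9]
opening: 0.0092
grasp_force: 60.0
funnel z 0.13335964007839615
rim [0.52089952 0.05782554] 0.05530035362364209
```

View pics/c5.png

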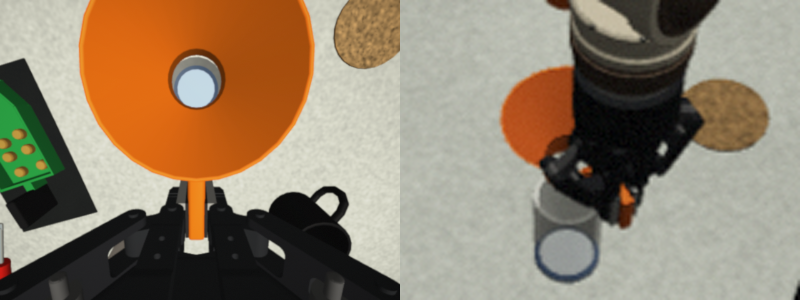

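The wrist view shows the whole blue jar floor through the spout, at about (314,141) in the full picture. The funnel hangs level over the jar, and the cork pad is visible at the upper right. I'll fit the jar floor centre.

Run:
```python
from h import *; import cv2
i=cv2.imread("pics/w5.png"); m=bot.camera_model("wrist")
r=i[95:190,255:370].astype(int); k=((r[:,:,0]-r[:,:,2]>18)).astype(np.uint8)
n,l,s,c=cv2.connectedComponentsWithStats(k); j=1+np.argmax(s[1:,4]); x,y,w,h=s[j,:4]+[255,95,0,0,0][:4]; print(s[j],x,y,w,h)
u=x+(w-1)/2; v=y+(h-1)/2
print("floor",at(m,u,v,.006), at(m,c[j][0]+255,c[j][1]+95,.006), "diam",np.linalg.norm(at(m,x,v,.006)-at(m,x+w-1,v,.006)),np.linalg.norm(at(m,u,y,.006)-at(m,u,y+h-1,.006)))
```

```text
[  24   10   70   66 3624] 279 105 70 66
floor [0.51939186 0.0582343  0.006     ] [0.5197829  0.05825065 0.006     ] diam 0.059158196254039924 0.052893622736063045
```

The funnel and jar axes agree to within about 2 mm, and the spout has 4 mm of clearance, so I lower it.

```bash
python3 -m crank '[[[0,0,-0.5,0,0,0],[0,0,-0.5,0,0,0],[0,0,-0.5,0,0,0],[0,0,-0.3,0,0,0],[0,0,-0.3,0,0,0],[0,0,-0.3,0,0,0],[0,0,-0.2,0,0,0],[0,0,0,0,0,0],[0,0,0,0,0,0]]]'
python3 -m crank '[[[0,0,-0.2,0,0,0],[0,0,-0.2,0,0,0],[0,0,0,0,0,0],[0,0,0,0,0,0]]]'
```

```text
time: 12.27
ee_pos: [0.5961, 0.0369, 0.0984]
tcp_rot: [-180.0, 0.1, 164.2]
wrist_force: [-0.5, -0.9, -1.2]
opening: 0.0092
grasp_force: 60.0
time: 12.6
ee_pos: [0.5964, 0.0368, 0.0905]
tcp_rot: [-180.0, 0.1, 164.2]
wrist_force: [1.9, -0.3, -0.9]
opening: 0.0092
grasp_force: 60.1
```

```bash
python3 -m crank '[[[0,0,-0.05,0,0,0],[0,0,0,0,0,0],[0,0,0,0,0,0],[0,0,0,0,0,0]]]' 0.25
python3 -m crank '[[[0,0,0,0,0,0],[0,0,0,0,0,0],[0,0,0,0,0,0],[0,0,0,0,0,0],[0,0,0.5,0,0,0],[0,0,1,0,0,0],[0,0,1,0,0,0],[0,0,1,0,0,0],[0,0,1,0,0,0],[0,0,0,0,0,0],[0,0,0,0,0,0]]]' 1
sed -i 's/zf=.*print/zf=.073; print/' fit.py; python3 fit.py
python3 - <<'E'
import cv2,numpy as np
a=cv2.imread("pics/t5.png");b=cv2.imread("pics/s5.png");w=cv2.imread("pics/w5.png")
cv2.imwrite("pics/c6.png",np.hstack([cv2.resize(a[190:270,290:390],(375,300),interpolation=2),cv2.resize(b[190:290,270:395],(375,300),interpolation=2)]))
E
```

```text
time: 12.93
ee_pos: [0.5961, 0.037, 0.0894]
tcp_rot: [-180.0, 0.1, 164.2]
wrist_force: [-0.5, 0.8, 0.7]
opening: 0.0214
grasp_force: 0.0
time: 13.85
ee_pos: [0.5968, 0.037, 0.1812]
tcp_rot: [180.0, 0.2, 164.2]
wrist_force: [0.2, 0.3, -1.4]
opening: 0.0856
grasp_force: 0.0
funnel z 0.073
rim [0.52365477 0.05581322] 0.055056266993990674
```

View pics/c6.png

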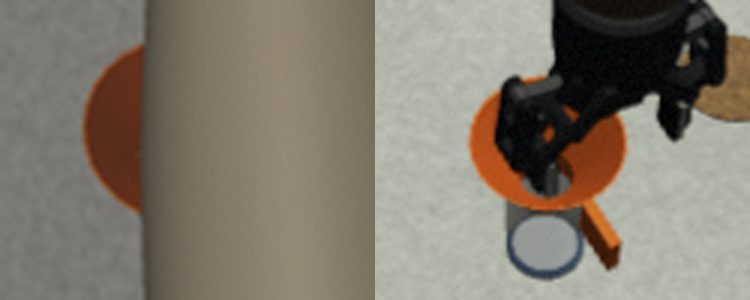

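The funnel is seated upright in the jar and let go, with its rim centre at about (0.523,0.056). Next I move above the scoop plate at yaw 183°.

```bash
python3 -m crank '[[[0,0,0.5,0,0,0],[0.06,-0.95,0.1,0,0,0.21],[0.06,-0.95,0.1,0,0,0.21],[0.06,-0.95,0.1,0,0,0.21],[0.06,-0.95,0.1,0,0,0.21],[0.06,-0.95,0,0,0,0.21],[0.06,-0.95,0,0,0,0.21],[0.06,-0.95,0,0,0,0.21],[0.06,-0.95,0,0,0,0.21],[0.06,-0.95,0,0,0,0.21],[0.06,-0.95,0,0,0,0.21],[0.06,-0.95,0,0,0,0.21],[0.06,-0.95,0,0,0,0.21],[0.06,-0.85,0,0,0,0.21],[0,0,0,0,0,0],[0,0,0,0,0,0]]]'
python3 - <<'E'
from h import *; import cv2
from scipy.optimize import minimize
np.set_printoptions(precision=4,suppress=True)
m=bot.camera_model("wrist"); i=bot.camera("wrist"); cv2.imwrite("pics/w7.png",i[:,:,::-1])
h=cv2.cvtColor(i,cv2.COLOR_RGB2HSV); q=cv2.inRange(h,(45,90,30),(80,255,255)); q=cv2.morphologyEx(q,cv2.MORPH_CLOSE,np.ones((25,25)))
print("green px",q.sum()//255, cv2.boundingRect(q))
# outer tray silhouette: union of floor (z 3) and wall-top (z 29) outlines
O=np.array([[50,42],[50,-42],[-50,-42],[-90,-23],[-90,23],[-50,42]])/1000
def sil(p):
    c,s=np.cos(p[2]),np.sin(p[2]); R=np.array([[c,-s],[s,c]]); P=[]
    for z in(.003,.029):
        P+= [proj(m,np.r_[R@o+p[:2],z]) for o in O]
    k=np.zeros((480,640),np.uint8); cv2.fillConvexPoly(k,cv2.convexHull((np.array(P)*16).astype(np.int32)),255,shift=4,lineType=cv2.LINE_AA); return k
qh=q.astype(float)/255; g=lambda p: np.abs(cv2.GaussianBlur(sil(p)/255.,(0,0),1)-qh).mean()*1000
r=minimize(g,[.532,-.213,.05],method="Nelder-Mead",options=dict(initial_simplex=[[.532,-.213,.05],[.54,-.213,.05],[.532,-.205,.05],[.532,-.213,.1]]))
print(r.x,np.degrees(r.x[2]),r.fun); c,s=np.cos(r.x[2]),np.sin(r.x[2]); print("grip",r.x[0]+.08*c,r.x[1]+.08*s)
print(bot.get_obs()["ee_pos"],bot.get_obs()["tcp_rot"],bot.get_obs()["q"])
E
```

```text
time: 15.33
ee_pos: [0.6115, -0.2086, 0.197]
tcp_rot: [180.0, 0.0, -177.2]
wrist_force: [1.1, -0.7, -0.1]
opening: 0.0853
grasp_force: 0.0
green px 14736 (267, 27, 97, 181)
[ 0.5338 -0.2119  0.0484] 2.771160129561095 3.0751190487275393
grip 0.6136830201465128 -0.20799943755638903
[ 0.6116 -0.2079  0.1972] [ 179.9883    0.0376 -177.1388] [-18.7884  18.46    24.1459  95.6553   0.0247 -21.6496]
```

The silhouette fit gives the scoop at (0.534,-0.212) with yaw 2.8°, so the grip point is at (0.613,-0.208). I descend and grip.

```bash
python3 -m crank '[[[0.1,0,-0.9,0,0,0],[0,0,-1,0,0,0],[0,0,-1,0,0,0],[0,0,-1,0,0,0],[0,0,-1,0,0,0],[0,0,-1,0,0,0],[0,0,-1,0,0,0],[0,0,-0.8,0,0,0],[0,0,-0.6,0,0,0],[0,0,-0.5,0,0,0],[0,0,-0.4,0,0,0],[0,0,-0.2,0,0,0],[0,0,0,0,0,0]]]'
python3 -m crank '[[[0,0,0,0,0,0],[0,0,0,0,0,0],[0,0,0,0,0,0],[0,0,0,0,0,0],[0,0,0,0,0,0],[0,0,0,0,0,0],[0,0,0,0,0,0],[0,0,0,0,0,0],[0,0,0,0,0,0]]]' 0 90
```

```text
time: 16.47
ee_pos: [0.6136, -0.2078, 0.0088]
tcp_rot: [-180.0, 0.0, -177.1]
wrist_force: [-0.6, -0.6, -0.1]
opening: 0.0855
grasp_force: 0.0
time: 17.22
ee_pos: [0.614, -0.2081, 0.0098]
tcp_rot: [-180.0, 0.1, -177.1]
wrist_force: [0.7, -0.7, 3.1]
opening: 0.011
grasp_force: 88.2
```

Gripped: 11 mm opening, 88 N. I lift it level and carry it towards the jar.

```bash
python3 -m crank '[[[0,0,0.2,0,0,0],[0,0,0.5,0,0,0],[0,0,0.8,0,0,0],[0,0,1,0,0,0],[0,0,1,0,0,0],[0,0,1,0,0,0],[0,0,1,0,0,0],[0,0,1,0,0,0],[0,0,1,0,0,0],[0,0,0.9,0,0,0],[0,0,0.6,0,0,0],[0,0,0.4,0,0,0],[0,0,0.2,0,0,0]]]'
python3 -m crank '[[[0.2,0.3,0,0,0,-0.026],[0.2,0.6,0,0,0,-0.026],[0.2,0.95,0,0,0,-0.026],[0.2,0.95,0,0,0,-0.026],[0.2,0.95,0,0,0,-0.026],[0.2,0.95,0,0,0,-0.026],[0.2,0.95,0,0,0,-0.026],[0.2,0.95,0,0,0,-0.026],[0.2,0.95,0,0,0,-0.026],[0.2,0.95,0,0,0,-0.026],[0.2,0.95,0,0,0,-0.026],[0.2,0.95,0,0,0,-0.026],[0.2,0.95,0,0,0,-0.026],[0.2,0.95,0,0,0,-0.026],[0.2,0.6,0,0,0,-0.026],[0.2,0.3,0,0,0,-0.026],[0,0,0,0,0,0],[0,0,0,0,0,0]]]'
```

```text
time: 18.3
ee_pos: [0.614, -0.2082, 0.2029]
tcp_rot: [-179.9, 0.2, -177.1]
wrist_force: [0.7, 0.0, -1.1]
opening: 0.0111
grasp_force: 87.7
time: 19.8
ee_pos: [0.6778, 0.0559, 0.2007]
tcp_rot: [-180.0, 0.0, -179.9]
wrist_force: [-0.9, 0.6, -2.3]
opening: 0.0107
grasp_force: 87.7
```

Run:
```python
from h import *; import cv2
m=bot.camera_model("wrist"); o=bot.get_obs(); i=bot.camera("wrist"); cv2.imwrite("pics/w8.png",i[:,:,::-1])
h=cv2.cvtColor(i,cv2.COLOR_RGB2HSV); b=cv2.inRange(h,(10,90,90),(24,200,255)); b[:, :200]=0
n,l,s,c=cv2.connectedComponentsWithStats(b); z0=o["ee_pos"][2]-.0068
for k in range(1,n):
    if s[k,4]>60: print(s[k],at(m,*c[k],z0+.014)[:2]-o["ee_pos"][:2])
q=cv2.inRange(h,(45,90,30),(80,255,255)); ys=np.where(q.sum(1)>255*5)[0]; print("green rows",ys[0],ys[-1]); x=np.where(q.sum(0)>255*5)[0]; print("cols",x[0],x[-1])
p=o["ee_pos"]
for dx,z in((-.17,z0+.004),(-.17,z0+.026),(-.13,z0+.026),(-.03,z0+.026)): print(dx,proj(m,np.r_[p[0]+dx,p[1],z]),proj(m,np.r_[p[0]+dx,p[1]+.042,z]))
```

```text
[ 518    0  109  100 8770] [-0.10859878  0.10181465]
[330  58  33  39 967] [-0.09803415  0.01241836]
[265  72  33  37 953] [-0.09296779 -0.0147264 ]
[329 118  32  34 824] [-0.0754724   0.01240644]
[260 123  32  33 825] [-0.07360936 -0.01762891]
[270 181  30  31 728] [-0.04892879 -0.0141342 ]
[345 181  30  30 715] [-0.04909707  0.01983761]
green rows 0 266
cols 200 430
-0.17 [ 316.58123164 -130.61558874] [ 428.19666354 -131.39599827]
-0.17 [ 317.09068623 -187.5357503 ] [ 451.28509381 -188.85124566]
-0.13 [316.6172911  -31.66301065] [436.42275462 -32.3192297 ]
-0.03 [315.82273568 243.02347937] [412.2493885  243.13495938]
```

All six blocks are in the tray and the geometry agrees. I tilt slowly to 20° with the lip over the funnel.

```bash
python3 -m crank '[[[0.14,0,0.1,0,-0.2,0],[0.14,0,0.1,0,-0.36,0],[0.14,0,0.1,0,-0.36,0],[0.14,0,0.1,0,-0.36,0],[0.14,0,0.1,0,-0.36,0],[0.14,0,0.1,0,-0.36,0],[0.14,0,0.1,0,-0.36,0],[0.14,0,0.1,0,-0.36,0],[0,0,0,0,-0.18,0],[0,0,0,0,0,0]]]'
python3 - <<'E'
from h import *
o=bot.get_obs(); p=o["ee_pos"]; from scipy.spatial.transform import Rotation as R
r=R.from_euler("xyz",o["tcp_rot"],degrees=True); print(o["q"],"lip",p+r.apply([.17,0,.003]))
E
```

```text
time: 20.68
ee_pos: [0.6992, 0.0546, 0.2179]
tcp_rot: [-179.9, 20.1, 180.0]
wrist_force: [0.0, 0.1, -2.3]
opening: 0.0112
grasp_force: 87.7
[ 5.2787574   4.26809499  6.94554675 72.67206942 -1.86809516  4.96181747] lip [0.54053869 0.0546403  0.15664233]
```

```bash
python3 -m crank '[[[-0.08,0.1,0.2,0,-0.23,0],[-0.08,0,0.2,0,-0.23,0],[-0.08,0,0.2,0,-0.23,0],[-0.08,0,0.2,0,-0.23,0],[-0.1,0,0.2,0,-0.23,0],[-0.1,0,0.2,0,-0.23,0],[-0.12,0,0.2,0,-0.23,0],[-0.12,0,0.2,0,-0.23,0],[-0.12,0,0.2,0,-0.23,0],[-0.12,0,0.19,0,-0.23,0],[-0.12,0,0.18,0,-0.23,0],[-0.14,0,0.18,0,-0.23,0],[-0.14,0,0.18,0,-0.23,0],[-0.14,0,0.18,0,-0.23,0],[-0.14,0,0.18,0,-0.23,0],[-0.14,0,0.18,0,-0.23,0],[0,0,0,0,0,0],[0,0,0,0,0,0],[0,0,0,0,0,0],[0,0,0,0,0,0]]]'
cat > blk.py <<'E'
from h import *; import cv2
from scipy.spatial.transform import Rotation as R
o=bot.get_obs(); p=o["ee_pos"]; r=R.from_euler("xyz",o["tcp_rot"],degrees=True); print("lip",p+r.apply([.17,0,.003]))
for nm in("wrist","scene","top"):
    i=bot.camera(nm); cv2.imwrite(f"pics/{nm}9.png",i[:,:,::-1])
    h=cv2.cvtColor(i,cv2.COLOR_RGB2HSV); b=cv2.inRange(h,(10,90,90),(24,200,255)); n,l,s,c=cv2.connectedComponentsWithStats(b)
    print(nm,[(s[k].tolist()) for k in range(1,n) if s[k,4]>12 ])
E
python3 blk.py
```

```text
time: 22.35
ee_pos: [0.664, 0.0576, 0.2787]
tcp_rot: [-179.9, 45.3, -179.9]
wrist_force: [0.6, 0.4, -2.1]
opening: 0.0108
grasp_force: 87.9
lip [0.54644728 0.05745495 0.15580465]
wrist []
scene [[435, 3, 159, 118, 6056], [409, 124, 19, 28, 40], [436, 124, 29, 20, 44], [382, 202, 25, 28, 445], [302, 219, 11, 14, 15], [302, 242, 22, 18, 33], [341, 252, 11, 20, 49]]
top [[155, 219, 13, 52, 63], [312, 219, 4, 17, 20], [106, 221, 11, 15, 22], [218, 221, 38, 38, 1020], [92, 269, 19, 15, 41], [216, 282, 40, 86, 204], [189, 306, 28, 28, 51]]
```

The wrist view shows no brass left in the visible part of the tray. I tip a bit further with a small shake and check again.

```bash
python3 -m crank '[[[-0.25,0,0.2,0,-0.31,0],[-0.25,0,0.2,0,-0.31,0],[-0.25,0,0.2,0,-0.31,0],[-0.25,0,0.2,0,-0.31,0],[-0.25,0,0.2,0,-0.31,0],[-0.25,0,0.2,0,-0.31,0],[0,0.2,0.1,0,0,0],[0,-0.2,-0.1,0,0,0],[0,-0.2,0.1,0,0,0],[0,0.2,-0.1,0,0,0],[0,0,0.2,0,0,0],[0,0,-0.2,0,0,0],[0,0,0,0,0,0],[0,0,0,0,0,0],[0,0,0,0,0,0],[0,0,0,0,0,0]]]'
python3 blk.py
python3 - <<'E'
import cv2,numpy as np
b=cv2.imread("pics/scene9.png");w=cv2.imread("pics/wrist9.png")
cv2.imwrite("pics/c9.png",np.hstack([cv2.resize(b[190:290,270:390],(480,400),interpolation=2),cv2.resize(w,(320,400))[:, :]]))
t=b[235:285,300:352]; print(np.round(t[::6,::6].reshape(-1,9,3)).tolist())
E
```

```text
time: 23.83
ee_pos: [0.6338, 0.0579, 0.3027]
tcp_rot: [-179.9, 58.1, -179.9]
wrist_force: [0.2, 0.1, -1.1]
opening: 0.0109
grasp_force: 87.9
lip [0.54649666 0.05772765 0.15681683]
wrist []
scene [[435, 3, 159, 118, 6052], [340, 125, 16, 21, 30], [409, 124, 19, 28, 41], [436, 124, 29, 20, 43], [375, 202, 32, 28, 642], [302, 219, 11, 14, 15], [341, 237, 13, 35, 62], [302, 242, 22, 18, 31]]
top [[312, 209, 7, 18, 24], [155, 219, 13, 52, 62], [106, 221, 11, 15, 22], [218, 221, 38, 38, 1068], [312, 228, 5, 10, 13], [92, 269, 19, 15, 45], [117, 273, 14, 5, 15], [216, 282, 40, 86, 202], [189, 306, 28, 28, 48]]
[[[161, 177, 184], [27, 79, 180], [30, 80, 176], [23, 70, 161], [21, 65, 114], [16, 37, 12], [19, 38, 15], [18, 36, 13], [15, 38, 9]], [[180, 190, 188], [27, 79, 184], [27, 77, 179], [25, 73, 166], [14, 35, 47], [14, 36, 10], [15, 36, 11], [13, 35, 21], [20, 59, 135]], [[167, 177, 173], [31, 83, 187], [33, 84, 189], [15, 48, 117], [94, 100, 96], [43, 57, 43], [16, 48, 115], [23, 62, 142], [18, 58, 142]], [[177, 188, 185], [169, 179, 176], [29, 82, 187], [28, 82, 188], [90, 99, 97], [88, 94, 93], [23, 64, 154], [24, 68, 155], [174, 185, 183]], [[176, 186, 182], [170, 182, 177], [160, 172, 169], [74, 83, 80], [36, 90, 179], [37, 88, 177], [65, 78, 90], [46, 117, 209], [172, 183, 179]], [[178, 187, 184], [178, 188, 185], [165, 175, 172], [138, 140, 136], [54, 74, 84], [56, 73, 81], [68, 68, 66], [12, 31, 66], [96, 135, 199]], [[167, 179, 175], [172, 185, 180], [174, 185, 181], [128, 134, 135], [61, 69, 73], [143, 147, 143], [128, 132, 131], [31, 46, 75], [34, 95, 182]], [[173, 184, 183], [174, 185, 183], [168, 178, 176], [80, 63, 51], [153, 153, 151], [55, 69, 79], [96, 81, 66], [178, 189, 184], [11, 28, 68]], [[173, 182, 179], [167, 177, 175], [172, 183, 179], [176, 187, 185], [151, 161, 157], [175, 185, 183], [171, 182, 179], [170, 178, 175], [175, 185, 182]]]
```

View pics/c9.png

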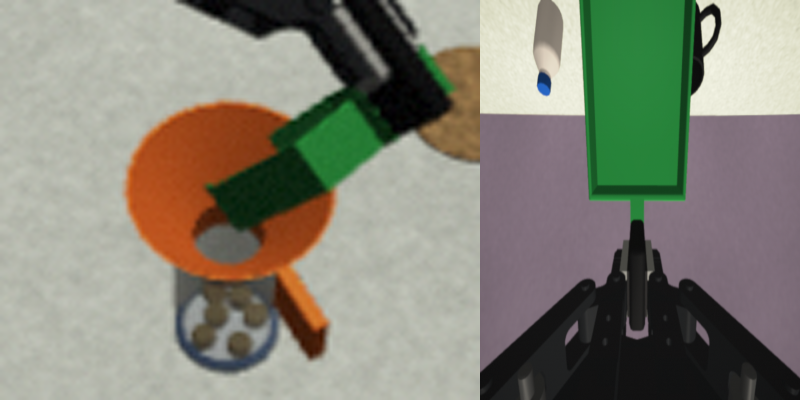

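The last picture shows all six blocks on the jar floor, at (215,290), (240,292), (215,315), (255,315), (203,335) and (240,345), with the scoop empty and the funnel upright. The scoop goes back next.

```bash
python3 -m crank '[[[0,0,0.2,0,0.5,0],[0,0,0.2,0,0.5,0],[0,0,0.2,0,0.5,0],[0,0,0.2,0,0.5,0],[0,-0.9,-0.2,0,0.5,0.03],[-0.05,-0.9,-0.2,0,0.5,0.03],[-0.05,-0.9,-0.2,0,0.5,0.03],[-0.05,-0.9,-0.2,0,0.5,0.03],[-0.05,-0.9,-0.2,0,0.5,0.03],[-0.05,-0.9,-0.2,0,0.5,0.03],[-0.05,-0.9,-0.2,0,0.5,0.03],[-0.05,-0.9,-0.2,0,0.5,0.03],[-0.05,-0.9,-0.2,0,0.5,0.03],[-0.05,-0.9,-0.2,0,0.5,0.03],[-0.05,-0.9,-0.2,0,0.5,0.03],[-0.05,-0.9,-0.2,0,0.5,0.03],[-0.05,-0.9,-0.2,0,0.4,0.03],[-0.05,-0.6,-0.2,0,0,0.02],[-0.05,-0.6,-0.2,0,0,0],[0,0,0,0,0,0]]]'
```

```text
time: 25.65
ee_pos: [0.6196, -0.202, 0.2577]
tcp_rot: [179.1, 0.4, -177.5]
wrist_force: [-1.2, 0.3, -1.7]
opening: 0.0113
grasp_force: 87.9
```

```bash
python3 -m crank '[[[-0.18,-0.35,-0.6,-0.13,0.06,0.02],[0,0,-1,0,0,0],[0,0,-1,0,0,0],[0,0,-1,0,0,0],[0,0,-1,0,0,0],[0,0,-1,0,0,0],[0,0,-1,0,0,0],[0,0,-1,0,0,0],[0,0,-1,0,0,0],[0,0,-1,0,0,0],[0,0,-0.8,0,0,0],[0,0,-0.6,0,0,0],[0,0,-0.4,0,0,0],[0,0,-0.4,0,0,0],[0,0,-0.3,0,0,0],[0,0,-0.2,0,0,0],[0,0,-0.2,0,0,0],[0,0,0,0,0,0],[0,0,0,0,0,0]]]'
```

```text
time: 27.23
ee_pos: [0.6167, -0.2073, 0.0098]
tcp_rot: [180.0, -0.0, -177.2]
wrist_force: [-1.4, 0.7, 4.2]
opening: 0.011
grasp_force: 88.9
```

```bash
python3 -m crank '[[[0,0,0,0,0,0],[0,0,0,0,0,0],[0,0,0,0,0,0],[0,0,0,0,0,0],[0,0,0,0,0,0],[0,0,0.5,0,0,0],[0,0,1,0,0,0],[0,0,1,0,0,0],[0,0,1,0,0,0],[0,0,1,0,0,0],[0,0,1,0,0,0],[0,0,1,0,0,0],[0,0,1,0,0,0],[0,0,1,0,0,0],[0,0,1,0,0,0],[0,0,0,0,0,0]]]' 1
python3 -m crank '[[[-0.08,0.95,0,0,0,-0.21],[-0.08,0.95,0,0,0,-0.21],[-0.08,0.95,0,0,0,-0.21],[-0.08,0.95,0,0,0,-0.21],[-0.08,0.95,0,0,0,-0.21],[-0.08,0.95,0,0,0,-0.21],[-0.08,0.95,0,0,0,-0.21],[-0.08,0.95,0,0,0,-0.21],[-0.08,0.95,0,0,0,-0.21],[-0.08,0.95,0,0,0,-0.21],[-0.08,0.95,0,0,0,-0.21],[-0.08,0.95,0,0,0,-0.21],[-0.08,0.8,0,0,0,-0.21],[0,0,0,0,0,0],[0,0,0,0,0,0]]]'
python3 - <<'E'
from h import *; import cv2
np.set_printoptions(precision=4,suppress=True)
m=bot.camera_model("wrist"); i=bot.camera("wrist"); cv2.imwrite("pics/w10.png",i[:,:,::-1])
h=cv2.cvtColor(i,cv2.COLOR_RGB2HSV); q=cv2.inRange(h,(3,150,60),(20,255,255)); q[:, :100]=0
cs,_=cv2.findContours(q,cv2.RETR_EXTERNAL,cv2.CHAIN_APPROX_NONE); c=max(cs,key=cv2.contourArea)[:,0]
w=np.array([at(m,*p,.143)[:2] for p in c if p[1]>2])
s=w.mean(0)
for _ in range(20):
    g=w[np.abs(np.linalg.norm(w-s,axis=1)-.056)<.008]; a=np.linalg.lstsq(np.c_[2*g,np.ones(len(g))],(g**2).sum(1),rcond=None)[0]; s=a[:2]
print("rim",s,np.sqrt(a[2]+s@s)); d=w-s; r=np.linalg.norm(d,axis=1); f=w[r>r.max()-.006].mean(0)-s; print("tab",r.max(),np.degrees(np.arctan2(f[1],f[0])))
u=f/np.linalg.norm(f); print("grip",s+.078*u); o=bot.get_obs(); print(o["ee_pos"],o["tcp_rot"])
# scoop on mat, top view
t=bot.camera("top"); hh=cv2.cvtColor(t,cv2.COLOR_RGB2HSV); x,y,W,H=cv2.boundingRect(cv2.inRange(hh,(45,90,30),(80,255,255))); print("scoop box",x,y,W,H)
x,y,W,H=cv2.boundingRect(cv2.inRange(cv2.cvtColor(cv2.imread("pics/top0.png"),cv2.COLOR_BGR2HSV),(45,90,30),(80,255,255))); print("was",x,y,W,H)
E
```

```text
time: 28.57
ee_pos: [0.6171, -0.2074, 0.2042]
tcp_rot: [-179.9, 0.2, -177.2]
wrist_force: [0.6, 0.5, 0.6]
opening: 0.0853
grasp_force: 0.0
time: 29.82
ee_pos: [0.5952, 0.0375, 0.1989]
tcp_rot: [179.9, -0.1, 164.1]
wrist_force: [-0.2, 0.4, -0.4]
opening: 0.0855
grasp_force: 0.0
rim [0.5243 0.0554] 0.05525993794059083
tab 0.09049192477131308 -15.504940262439488
grip [0.5995 0.0346]
[0.5953 0.0368 0.1989] [179.9386  -0.0831 164.0675]
scoop box 428 206 40 65
was 428 208 40 64
```

The scoop is back where it was and the funnel still sits straight. I grip the tab again.

```bash
python3 -m crank '[[[0.15,-0.05,-0.8,0,0,0],[0,0,-1,0,0,0],[0,0,-1,0,0,0],[0,0,-1,0,0,0],[0,0,-0.8,0,0,0],[0,0,-0.5,0,0,0],[0,0,-0.35,0,0,0],[0,0,0,0,0,0]]]'
python3 -m crank '[[[0,0,0,0,0,0],[0,0,0,0,0,0],[0,0,0,0,0,0],[0,0,0,0,0,0],[0,0,0,0,0,0],[0,0,0,0,0,0],[0,0,0,0,0,0],[0,0,0,0,0,0],[0,0,0,0,0,0]]]' 0 60
```

```text
time: 30.58
ee_pos: [0.5979, 0.0353, 0.0886]
tcp_rot: [180.0, -0.2, 164.0]
wrist_force: [0.6, 1.1, -0.2]
opening: 0.0855
grasp_force: 0.0
time: 31.33
ee_pos: [0.5985, 0.0359, 0.09]
tcp_rot: [179.9, -0.1, 164.0]
wrist_force: [-0.1, 0.2, 2.0]
opening: 0.0085
grasp_force: 60.3
```

```bash
python3 -m crank '[[[0,0,0.2,0,0,0],[0,0,0.3,0,0,0],[0,0,0.4,0,0,0],[0,0,0.5,0,0,0],[0,0,0.6,0,0,0],[0,0,0.7,0,0,0],[0,0,0.7,0,0,0],[0,0,0.5,0,0,0],[0,0,0,0,0,0]]]'
python3 -m crank '[[[-0.05,0.5,0,0,0,0],[-0.05,0.95,0,0,0,0],[-0.05,0.95,0,0,0,0],[-0.05,0.95,0,0,0,0],[-0.05,0.95,0,0,0,0],[-0.05,0.95,0,0,0,0],[-0.05,0.95,0,0,0,0],[-0.05,0.95,0,0,0,0],[-0.05,0.95,0,0,0,0],[-0.05,0.95,0,0,0,0],[-0.05,0.95,0,0,0,0],[-0.05,0.95,0,0,0,0],[-0.05,0.95,0,0,0,0],[-0.05,0.13,0,0,0,0],[0,0,0,0,0,0],[0,0,0,0,0,0]]]'
python3 - <<'E'
from h import *; import cv2
m=bot.camera_model("wrist"); o=bot.get_obs(); i=bot.camera("wrist"); cv2.imwrite("pics/w11.png",i[:,:,::-1]); zf=.073+o["ee_pos"][2]-.09; print("zf",zf)
h=cv2.cvtColor(i,cv2.COLOR_RGB2HSV); q=cv2.inRange(h,(3,150,60),(20,255,255)); cs,_=cv2.findContours(q,cv2.RETR_EXTERNAL,cv2.CHAIN_APPROX_NONE); c=max(cs,key=cv2.contourArea)[:,0]
w=np.array([at(m,*p,zf+.07)[:2] for p in c if 2<p[1]<235]); a=np.linalg.lstsq(np.c_[2*w,np.ones(len(w))],(w**2).sum(1),rcond=None)[0]; s=a[:2]; print("rim",s,np.sqrt(a[2]+s@s))
for n,uv in(("top",(0,0)),): 
    t=bot.camera(n); cv2.imwrite("pics/t11.png",t[:,:,::-1])
E
```

```text
time: 32.08
ee_pos: [0.5993, 0.036, 0.1711]
tcp_rot: [179.8, 0.1, 164.0]
wrist_force: [0.7, 0.4, -0.7]
opening: 0.0089
grasp_force: 60.1
time: 33.42
ee_pos: [0.5839, 0.2765, 0.167]
tcp_rot: [180.0, -0.1, 164.0]
wrist_force: [0.2, -0.1, -1.0]
opening: 0.009
grasp_force: 60.1
zf 0.14999130448643674
rim [0.50844546 0.29730701] 0.05553023387489323
```

```bash
python3 -m crank '[[[0,0,-0.5,0,0,0],[0,0,-1,0,0,0],[0,0,-1,0,0,0],[0,0,-1,0,0,0],[0,0,-1,0,0,0],[0,0,-1,0,0,0],[0,0,-0.6,0,0,0],[0,0,-0.4,0,0,0],[0,0,-0.3,0,0,0],[0,0,-0.3,0,0,0],[0,0,-0.1,0,0,0],[0,0,0,0,0,0],[0,0,0,0,0,0]]]'
```

```text
time: 34.6
ee_pos: [0.5847, 0.2767, 0.0244]
tcp_rot: [179.9, -0.0, 164.0]
wrist_force: [0.4, -0.6, -1.6]
opening: 0.0087
grasp_force: 60.1
```

```bash
python3 -m crank '[[[0,0,-0.1,0,0,0],[0,0,-0.1,0,0,0],[0,0,0,0,0,0],[0,0,0,0,0,0]]]'
```

```text
time: 34.93
ee_pos: [0.5854, 0.2769, 0.0215]
tcp_rot: [179.8, 0.1, 164.0]
wrist_force: [0.6, -1.4, 6.4]
opening: 0.0088
grasp_force: 61.3
```

Touched down (6 N). I release and back off.

```bash
python3 -m crank '[[[0,0,0,0,0,0],[0,0,0,0,0,0],[0,0,0,0,0,0],[0,0,0,0,0,0]]]' 0.25
python3 -m crank '[[[0,0,0,0,0,0],[0,0,0,0,0,0],[0,0,0,0,0,0],[0,0,0,0,0,0],[0,0,0.5,0,0,0],[0,0,1,0,0,0],[0,0,1,0,0,0],[0,0,1,0,0,0],[0,0,1,0,0,0],[0,0,1,0,0,0],[0,0,1,0,0,0],[0,0,0,0,0,0],[0,0,0,0,0,0]]]' 1
python3 - <<'E'
from h import *; import cv2
m=bot.camera_model("wrist"); i=bot.camera("wrist")
h=cv2.cvtColor(i,cv2.COLOR_RGB2HSV); q=cv2.inRange(h,(3,150,60),(20,255,255)); q[:,:150]=0; cs,_=cv2.findContours(q,cv2.RETR_EXTERNAL,cv2.CHAIN_APPROX_NONE); c=max(cs,key=cv2.contourArea)[:,0]
w=np.array([at(m,*p,.074)[:2] for p in c]); s=w.mean(0)
for _ in range(20):
    g=w[np.abs(np.linalg.norm(w-s,axis=1)-.056)<.006]; a=np.linalg.lstsq(np.c_[2*g,np.ones(len(g))],(g**2).sum(1),rcond=None)[0]; s=a[:2]
print("rim",s,np.sqrt(a[2]+s@s),len(g))
i=bot.camera("scene"); h=cv2.cvtColor(i,cv2.COLOR_RGB2HSV); b=i[225:290,300:352]; cv2.imwrite("pics/j12.png",cv2.resize(b[:,:,::-1],None,fx=6,fy=6,interpolation=2))
i=bot.camera("top").astype(int); j=cv2.imread("pics/top0.png")[:,:,::-1].astype(int); d=(np.abs(i-j).max(2)>60)
for n,(u,v,r) in dict(mug=(293,140,25),spray=(411,147,15),driver=(494,166,22),jar=(336,232,16),funnel=(232,237,25),scoop=(448,230,50)).items(): print(n,d[v-r:v+r,u-r:u+r].sum())
E
```

```text
time: 35.27
ee_pos: [0.5842, 0.2765, 0.0196]
tcp_rot: [179.9, -0.1, 164.0]
wrist_force: [0.6, -0.4, 0.6]
opening: 0.0214
grasp_force: 0.0
time: 36.35
ee_pos: [0.585, 0.2768, 0.1517]
tcp_rot: [179.8, 0.0, 164.0]
wrist_force: [-0.0, -0.7, -0.5]
opening: 0.0853
grasp_force: 0.0
rim [0.50661132 0.2983573 ] 0.054974614770740886 489
mug 0
spray 0
driver 0
jar 108
funnel 1594
scoop 143
```

The funnel stands on the pad about 3 mm from its original centre. The mug, bottle and screwdriver are unchanged in the top picture, and the robot is clear of everything.

```bash
python3 -c "
from workcell import bot
print(bot.job_done())"
```

```text
the job is handed in; nothing more can be done
None
```

The job is handed in after about 36 s on the robot's clock, with no verdict returned; the cameras showed all six blocks in the jar, the scoop back on its mat, the funnel back on its pad (both within a few mm of where they started), and the mug, bottle and screwdriver unmoved.

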